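# Clamp a junction box in the drilling fixture

## Robot

A 6-joint arm with a two-finger parallel gripper is mounted at the origin on a cart in front of the work surface, level with it; the furniture and walls round the work are solid. World frame = base frame: x ahead of the robot, y to its left, z up, the work surface at z = 0. Lengths are in m, angles in rad, forces in N, time in s.
With the tool pointing down it reaches from about 0.35 to 0.775 m from the base axis. Payload 7.3 kg.
Tool frame: the origin (TCP) lies between the finger pads; the fingertips stand 8 mm ahead of it and the grasp point (between the pads) lies 11 mm behind it (robot.nose_length is the distance from the TCP to the fingertips, in m); z points along the fingers, y is the line along which they close (so a half turn about z gives the same grasp; the last joint's range is limited). The gripper opens to 92 mm and grips with 3 to 60 N. Pads are 19 mm wide; open, the fingers measure 130 mm over their backs; the gripper's body (75 mm by 190 mm) begins 47 mm behind the grasp point.
Start: joints at [-1.327, 0.342, 1.524, -0, 1.275, -0.146], TCP at [0.2, -0.486, 0.235] pointing down, gripper open.
Joint ranges: [-2.53, 2.53], [-0.77, 2.02], [0.04, 2.7], [-1, 4.14], [0.28, 2.66], [-3.11, 3.11]. Speed limits (rad/s): [2.57, 2.57, 3.14, 3.14, 3.14, 3.14].

## Interface

Orientations are given as [roll, pitch, yaw] about the fixed x, y, z axes, in that order (R = Rz(yaw) Ry(pitch) Rx(roll)).
In Python, from cell import robot gives the robot as it stands. The module is installed in compiled form; this text tells all that it offers.
- The arm moves only by the shell command python3 -m jog 'ROWS' [FORCE]. ROWS is JSON, a list that holds one entry, the list of rows, each a list of 5 numbers: the gripper's target within -1 to 1 (fully open at 1, half-way at 0, shut at -1), then the shift along the tool's x, y, z in m, then the turn about the tool's z in rad. A call has 1 to 5 rows; each row is the pose to reach, as a shift and turn from the pose commanded when the call began, along the tool's axes at that moment; what a row does not reach only later rows make up. A row lasts 1/12 s, in which the tool goes at most 41.7 mm and 7.16 degrees, less where a joint would pass 70% of its speed; a pose out of reach is approached as far as the arm can. A call with a gripper value outside its range is refused whole. The fingers move at their own pace and stop on an object; FORCE is the grip in N (left out, the last holds). Time passes only in rows, so rows that repeat a pose let the fingers close. It gives the time, the measured TCP pose, the force, the opening and the grip force at its end, in the units of the state.
- robot.observe(): the state, without advancing time (a new reading comes with each control period).
- robot.read_camera(name): name is "scene" or "top" or "wrist"; returns the picture (400x640x3 uint8, red, green, blue); there is no depth.
- robot.camera_model(name): a dict with "camera_matrix" (3x3 intrinsics, pixels), "position" and "attitude" of the camera in the world; the wrist camera has in their place "mount" (4x4, takes a point from camera to tool coordinates, whose origin is the TCP and whose axes are the flange's). Camera axes: x right, y down, z forward; pixel columns grow to the right and rows downward; lengths in m; the calibration is good to about 2 mm. A picture is of the moment at which its call begins: read the wrist's pose just before it. camera_model takes no time and is no camera call.
- robot.hand_in(): hands the job in; it is judged then, once.
The state is a dict: "time": time; "qpos": joint angles; "qvel": joint speeds; "joint_efforts": joint torques, N m; "tool_pos": TCP position; "tool_rot": TCP orientation; "contact_force": force on the tool from outside, world axes, zero at the start; "torque": the same for the moment, N m; "opening": finger opening in m; "grip_force": force on a finger pad.
Only numpy, scipy, OpenCV 4.12 (cv2) and the standard library are available. Lean on these libraries where they do the work, as an engineer would, in place of code of your own. Each camera call takes 0.05 s, during which the arm holds its last target. There are 200 camera calls.

## Task

Swing the arm of the drilling fixture shut over the junction box until it meets its stop, then turn the knurled thumbscrew clockwise until its foot seats on the box and the screw grows firm. Once you feel it seat, snug it up a little, by less than a twelfth of a turn, without overtightening, and let go; the box stays in its nest and the other things on the bench stay where they are.

Things in the scene. Friction and masses are not known exactly. Their poses are not given: they have to be found in the camera images.
- nest: blue base plate of the fixture, 165 x 110 x 12 mm, bolted down. Origin: on the bench surface under the centre of the nest (four low steel stops that locate the junction box). The plate reaches 55 mm to its own -x, 110 mm to +x, 55 mm to each y side. The vertical pivot axis of the swing arm stands 85 mm along its +x, on a post 70 mm tall
- junction_box: grey octagonal junction box, 65 x 65 x 38 mm, loose, lying flat side up in the nest on the base plate (its top 50 mm above the bench). Origin: centre of its underside
- swing_arm (a joint): angle of the steel swing arm about its pivot, rad: 0 = shut, at its stop, pointing along the nest's -x with the screw over the box; positive = open, counter-clockwise from above; starts 0.75 to 1.1. A bar 26 mm wide, 72 to 88 mm above the bench, 150 mm from pivot axis to nose; friction 0.35 N m, stays where it is left
- red_pin (a point): grip point on the red upright pin at the nose of the arm, for swinging it. The pin is 14 mm thick and stands 40 mm up from the bar, to 128 mm above the bench; this point is on its axis, 110 mm above the bench, 140 mm from the pivot axis and 55 mm from the screw axis
- thumbscrew (a joint): angle of the thumbscrew, rad, growing clockwise seen from above (tightening); starts 0 to 0.4, travel ends at 0 and 5.5. It runs free against a constant friction of 0.20 N m (at rest its share of a torque reading may have either sign) and holds where it is left. The knob stays at its height as it turns; the foot below the arm goes down 20 mm a turn (3.2 mm per rad)
- knob_grip (a point): centre of the knurled steel knob of the thumbscrew: a disc 36 mm in diameter, 24 mm tall, axis vertical, 85 mm from the arm's pivot axis, centre 120 mm above the bench, with 20 mm free between its underside and the bar round an 18 mm shank. How far the foot under the arm stands out is set by a lock nut, differs each time, and shows in no reading
- clamp_point (a point): point of the nest 50 mm above the bench where the screw's sprung foot (26 mm round) seats on the box. With the arm shut the foot starts 1.7 to 11 mm above it: 0.5 to 3.5 rad of turning. From there each rad adds about 67 N and 0.21 N m of knob torque. Well clamped: 10 to 47 N, 0.15 to 0.7 rad after seating, 0.04 to 0.15 N m over the free torque; over 60 N is overtightened
- nut_cup: grey metal cup of nuts, 72 mm across and 62 mm tall, a bystander. Origin: centre of its underside
- carton: orange and white parts carton, 76 x 53 x 62 mm, a bystander. Origin: centre of its underside
- conduit_body: grey cast conduit body, 36 x 130 x 39 mm, a bystander. Origin: centre of its underside
- cover_plate: grey box cover plate, 104 x 66 x 10 mm, a bystander. Origin: centre of its underside
Mind the look-alikes: they are no part of the job. What is shaped like the junction_box but blue or purple is not meant. Of the things that look like the nest, the larger one is meant.

How it is judged:
By the outcome, as a careful person would: the job done as asked, in the order asked, and still so for the second after the job is handed in, with the robot touching nothing.
It also fails if it takes over 69 s, if anything falls off the work surface, if the arm or the gripper's body presses on something with over 40 N, if the wrist force passes 120 N, or if a joint passes its speed limit or range.

## Working session

There is one attempt and no reset: what is moved stays moved. The work goes in short steps, Python scripts to look and compute and a shell command to move; the robot and the scene stay as the last step left them, time stands still between calls to the robot, and variables do not carry over. Pictures are saved under pics/ and viewed, at most 10 in all, crops included, and the job is handed in when it is done.

```bash
mkdir -p pics
cat > h.py <<'E'
import numpy as np, cv2
from scipy.spatial.transform import Rotation as R
from cell import robot
def snap(n,f):
    s=robot.observe(); im=robot.read_camera(n); cv2.imwrite('pics/'+f,im[:,:,::-1]); return s,im
def ray(n,u,v,s=None):
    m=robot.camera_model(n); K=np.array(m['camera_matrix'])
    d=np.linalg.solve(K,[u,v,1.])
    if n=='wrist':
        M=np.array(m['mount']); Rt=R.from_euler('xyz',s['tool_rot']).as_matrix()
        return Rt@M[:3,3]+np.array(s['tool_pos']), Rt@M[:3,:3]@d
    A=np.array(m['attitude']); 
    A=A if A.shape==(3,3) else R.from_euler('xyz',A).as_matrix()
    return np.array(m['position']),A@d
def onz(n,u,v,z,s=None):
    p,d=ray(n,u,v,s); return p+d*(z-p[2])/d[2]
E
python3 - <<'E'
from h import *
print(robot.observe())
for n in('scene','top','wrist'): print(n,robot.camera_model(n))
snap('top','top0.png');snap('scene','scene0.png')
E
```

```text
{'time': 0.0, 'qpos': array([-1.32699432e+00,  3.42688129e-01,  1.52502266e+00, -5.05804702e-07,
        1.27543631e+00, -1.45940947e-01]), 'qvel': array([-0.00059481, -0.00018191, -0.00110004,  0.00105982,  0.00048989,
       -0.00191547]), 'joint_efforts': array([ 1.71537460e-03, -4.31239343e+01, -2.44223446e+01,  7.21461629e-02,
        5.58827771e-02, -1.23492800e-04]), 'tool_pos': array([ 0.19942321, -0.48520632,  0.23406096]), 'tool_rot': array([-3.14005466e+00, -2.25574691e-04,  3.89742930e-01]), 'contact_force': array([-0.29223564, -0.26520775,  0.37486473]), 'torque': array([ 0.01600678, -0.02468261, -0.01458868]), 'grip_force': 0.0, 'opening': 0.09161036864077562}
scene {'camera_matrix': array([[436.79384399,   0.        , 312.1736247 ],
       [  0.        , 436.79384399, 203.21316439],
       [  0.        ,   0.        ,   1.        ]]), 'position': array([-0.31521629,  0.46853434,  1.09005321]), 'attitude': array([-2.37472438,  0.00256024, -2.08542825])}
top {'camera_matrix': array([[445.3034    ,   0.        , 314.78786754],
       [  0.        , 445.3034    , 191.35490519],
       [  0.        ,   0.        ,   1.        ]]), 'position': array([ 0.30548468, -0.0105094 ,  1.5614316 ]), 'attitude': array([-2.9981881 ,  0.00529064, -1.54847384])}
wrist {'camera_matrix': array([[294.36540526,   0.        , 319.2765971 ],
       [  0.        , 294.36540526, 197.3465914 ],
       [  0.        ,   0.        ,   1.        ]]), 'mount': array([[-4.83215504e-05, -9.56091930e-01, -2.93066918e-01,
         7.92279825e-02],
       [ 9.99999924e-01, -1.59368085e-04,  3.55034931e-04,
         5.41839199e-04],
       [-3.86151546e-04, -2.93066879e-01,  9.56091866e-01,
        -1.49389102e-01],
       [ 0.00000000e+00,  0.00000000e+00,  0.00000000e+00,
         1.00000000e+00]])}
```

View pics/top0.png

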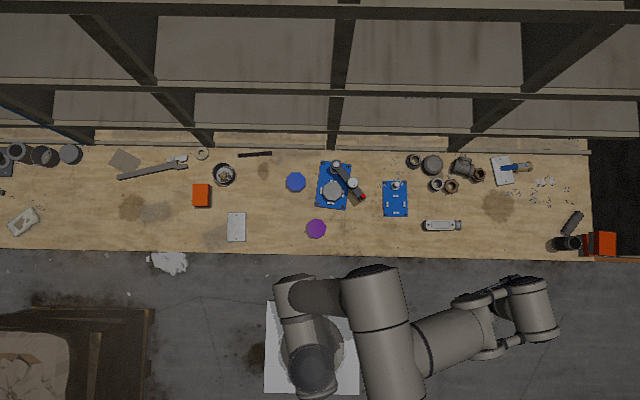

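View pics/scene0.png

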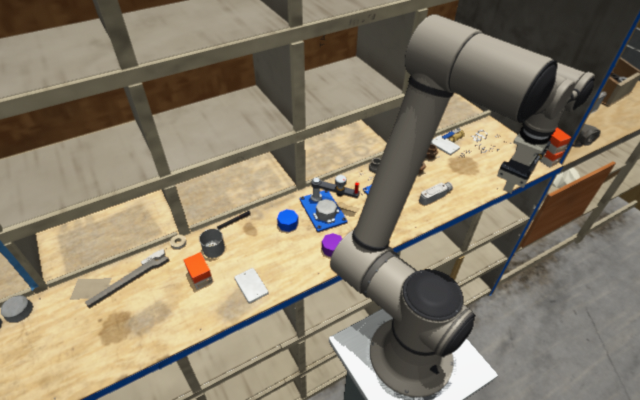

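Two blue plates show in the top view: a larger one at (333,185) carrying a grey box and the swing arm, and a smaller one at (395,198). I take the larger as the nest. The octagons are grey at (332,191), blue at (295,182) and purple at (316,229), and the grey one is the junction box. The pivot is near (336,167), the knob near (352,183) and the red pin near (362,197). I'll check this in an enlarged crop.

Run:
```python
from h import *
im=cv2.imread('pics/top0.png')
c=cv2.resize(im[145:245,275:425],None,fx=5,fy=5,interpolation=cv2.INTER_CUBIC);cv2.imwrite('pics/crop0.png',c)
hsv=cv2.cvtColor(im,cv2.COLOR_BGR2HSV)
red=(((hsv[...,0]<6)|(hsv[...,0]>172))&(hsv[...,1]>150)&(hsv[...,2]>90)).astype(np.uint8)
blue=((abs(hsv[...,0].astype(int)-108)<12)&(hsv[...,1]>140)&(hsv[...,2]>60)).astype(np.uint8)
for nm,m,z in(('red',red,.128),('blue',blue,.012)):
    n,l,st,ce=cv2.connectedComponentsWithStats(m)
    for i in range(1,n):
        if st[i,4]>8 and 270<ce[i][0]<430: print(nm,st[i],ce[i],onz('top',*ce[i],z))
for nm,u,v,z in(('pivot',336,165,.09),('knob',352,182,.132),('box',332,191,.05)): print(nm,onz('top',u,v,z))
```

```text
red [361 194   4   4  14] [362.71428571 195.5       ] [ 0.50201002 -0.15415567  0.128     ]
blue [315 161  33  49 633] [329.50078989 187.1864139 ] [ 0.54491738 -0.04876388  0.012     ]
blue [341 163  10  13  58] [346.27586207 167.72413793] [ 0.61591791 -0.10692089  0.012     ]
blue [287 173  18  17 261] [295.37547893 181.11494253] [0.5639979  0.07197006 0.012     ]
blue [383 181  24  36 652] [394.30368098 199.18251534] [ 0.50728499 -0.27645306  0.012     ]
pivot [ 0.60889222 -0.06737945  0.09      ]
knob [ 0.54500751 -0.1186342   0.132     ]
box [ 0.52600083 -0.05662521  0.05      ]
```

View pics/crop0.png

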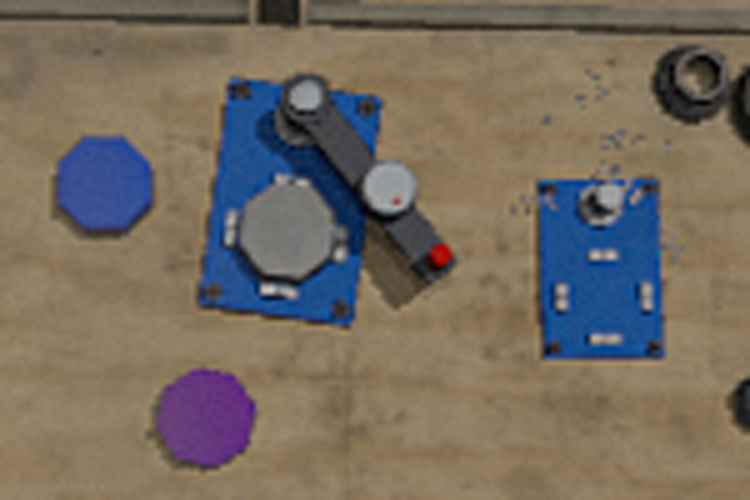

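The crop confirms it. The larger plate has crop corners (232,78), (382,97), (352,325) and (200,305), and the grey box sits between its stops. The pivot is at (306,97), the knob at (389,187) and the red pin at (440,255). The smaller plate has no arm or box.

Run:
```python
from h import *
f=lambda u,v,z:onz('top',275+(u-2)/5,145+(v-2)/5,z)
A,B,C,D=[f(*p,.012) for p in((232,78),(382,97),(352,325),(200,305))]
ax=(A+B-C-D)/2; print('sizes',np.linalg.norm(ax),np.linalg.norm(A-B),np.linalg.norm(C-D))
th=np.arctan2(ax[1],ax[0]); c=(A+B+C+D)/4; e=np.array([np.cos(th),np.sin(th)])
o=c[:2]-.0275*e; piv=o+.085*e
print('th',th,'origin',o,'pivot',piv,'seen piv',f(306,97,.095))
k=f(389,187,.132);p=f(440,255,.128)
print('knob',k,np.linalg.norm(k[:2]-piv),'pin',p,np.linalg.norm(p[:2]-piv),'k-p',np.linalg.norm(k-p))
d=p[:2]-piv;phi=np.arctan2(d[1],d[0]);d2=k[:2]-piv;print('phi',phi,np.arctan2(d2[1],d2[0]),'open',(phi-th-np.pi)%(2*np.pi))
print('pin closed',piv-.14*e,'knob closed',piv-.085*e)
s=robot.observe();Rt=R.from_euler('xyz',s['tool_rot']).as_matrix()
t=np.array([p[0],p[1],.2]);print('tool shift',Rt.T@(t-s['tool_pos']),'turn',s['tool_rot'][2]-(phi+np.pi))
```

```text
sizes 0.16384938875818628 0.10723353273713054 0.10714508853156149
th -0.11715473938813735 origin [ 0.52679132 -0.05739824] pivot [ 0.61120866 -0.06733363] seen piv [ 0.61126689 -0.0664622   0.095     ]
knob [ 0.54503539 -0.11993404  0.132     ] 0.08453227003886875 pin [ 0.50167444 -0.15378726  0.128     ] 0.13954201837360386 k-p 0.055156253687843285
phi -2.4734199689890346 -2.4699759993322234 open 0.7853274239888961
pin closed [ 0.47216833 -0.05096946] knob closed [ 0.52679132 -0.05739824]
tool shift [ 0.40551878 -0.19170617  0.0344496 ] turn -0.27838475940401297
```

```bash
python3 -m jog '[[[1,0.036,-0.017,0,0],[1,0.072,-0.034,0,0],[1,0.108,-0.051,0,0],[1,0.144,-0.068,0,0],[1,0.18,-0.085,0,0]]]' && python3 -m jog '[[[1,0.036,-0.017,0,0],[1,0.072,-0.034,0,0],[1,0.108,-0.051,0,0],[1,0.144,-0.068,0,0],[1,0.18,-0.085,0,0]]]' && python3 -m jog '[[[0.2,0.03,-0.015,0,-0.1],[0.2,0.045,-0.022,0,-0.2],[0.2,0.045,-0.022,0,-0.28],[0.2,0.045,-0.022,0,-0.28],[0.2,0.045,-0.022,0,-0.28]]]'
python3 - <<'E'
from h import *
s,im=snap('wrist','w1.png')
print(s)
hsv=cv2.cvtColor(im,cv2.COLOR_RGB2HSV)
red=(((hsv[...,0]<6)|(hsv[...,0]>172))&(hsv[...,1]>150)&(hsv[...,2]>70)).astype(np.uint8)
n,l,st,ce=cv2.connectedComponentsWithStats(red)
for i in range(1,n):
    if st[i,4]>30: print(st[i],ce[i],onz('wrist',*ce[i],.12,s))
E
```

```text
time: 0.52
tool_pos: [0.3344, -0.337, 0.2345]
tool_rot: [-3.141, 0.0, 0.389]
contact_force: [1.0, -1.1, 0.4]
opening: 0.0918
grip_force: 0.0
time: 0.93
tool_pos: [0.4688, -0.1897, 0.2345]
tool_rot: [-3.141, 0.0, 0.39]
contact_force: [0.1, -0.5, 0.0]
opening: 0.0919
grip_force: 0.0
time: 1.35
tool_pos: [0.501, -0.1539, 0.2343]
tool_rot: [-3.141, 0.001, 0.668]
contact_force: [-0.1, -0.8, -0.9]
opening: 0.0632
grip_force: 0.0
{'time': 1.35, 'qpos': array([-4.44286457e-01,  3.41227514e-01,  1.52646112e+00, -2.29766178e-04,
        1.27475516e+00,  4.58798548e-01]), 'qvel': array([-0.01960843, -0.00619258,  0.00083729, -0.00017276, -0.00162794,
        0.01448456]), 'joint_efforts': array([ 7.25513790e-01, -4.29660273e+01, -2.45680046e+01,  1.32803572e-01,
       -9.95450537e-04, -2.80198529e-01]), 'tool_pos': array([ 0.50099106, -0.15394647,  0.23431638]), 'tool_rot': array([-3.14092684e+00,  5.73937386e-04,  6.67778637e-01]), 'contact_force': array([-0.11002868, -0.78602278, -0.88117222]), 'torque': array([-0.02019964, -0.01247875, -0.01290778]), 'grip_force': 0.0, 'opening': 0.06318915592125686}
[315 182  14  22 256] [321.11328125 192.6953125 ] [ 0.50446407 -0.15399415  0.12      ]
```

View pics/w1.png

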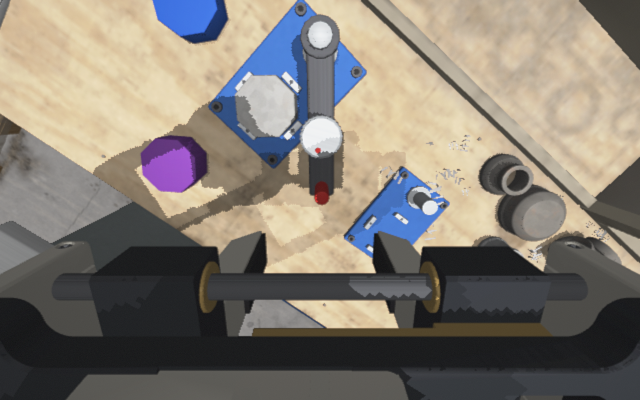

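The wrist view shows the pin at (321,193), in line between the fingers, with the knob at (321,137). Next I descend and grip the pin.

```bash
python3 -m jog '[[[0.2,0.001,0,0.035,0],[0.2,0.001,0,0.07,0],[0.2,0.001,0,0.1,0],[0.2,0.001,0,0.129,0],[0.2,0.001,0,0.129,0]]]' && python3 -m jog '[[[-1,0,0,0,0],[-1,0,0,0,0],[-1,0,0,0,0],[-1,0,0,0,0],[-1,0,0,0,0]]]' 10 && python3 -m jog '[[[-1,0,0,0,0],[-1,0,0,0,0],[-1,0,0,0,0]]]'
```

```text
time: 1.82
tool_pos: [0.4983, -0.1529, 0.1008]
tool_rot: [-3.133, 0.005, 0.666]
contact_force: [-0.9, 0.9, -0.2]
opening: 0.0552
grip_force: 0.0
time: 2.23
tool_pos: [0.5026, -0.1539, 0.1071]
tool_rot: [3.139, -0.001, 0.67]
contact_force: [0.6, -0.1, -0.3]
opening: 0.0263
grip_force: 0.0
time: 2.48
tool_pos: [0.5024, -0.1538, 0.1064]
tool_rot: [3.14, -0.0, 0.67]
contact_force: [0.4, -0.8, 4.2]
opening: 0.0133
grip_force: 10.0
```

```bash
python3 -m jog '[[[-1,0.0003,-0.0098,0,0.07],[-1,0.0014,-0.0195,0,0.14],[-1,0.0031,-0.0292,0,0.21],[-1,0.0055,-0.0387,0,0.28],[-1,0.0085,-0.048,0,0.35]]]' && python3 -m jog '[[[-1,0.0003,-0.0098,0,0.07],[-1,0.0014,-0.0195,0,0.14],[-1,0.0031,-0.0292,0,0.21],[-1,0.0055,-0.0387,0,0.28],[-1,0.0085,-0.048,0,0.35]]]' && python3 -m jog '[[[-1,0,-0.0028,0,0.02],[-1,0.0001,-0.0056,0,0.04],[-1,0.0001,-0.0056,0,0.04]]]'
```

```text
time: 2.9
tool_pos: [0.4793, -0.1111, 0.1064]
tool_rot: [3.139, -0.001, 0.316]
contact_force: [1.8, -2.7, 2.6]
opening: 0.0138
grip_force: 10.0
time: 3.32
tool_pos: [0.4723, -0.0626, 0.1064]
tool_rot: [3.14, -0.002, -0.034]
contact_force: [-0.3, -3.9, 3.5]
opening: 0.0137
grip_force: 10.0
time: 3.57
tool_pos: [0.4726, -0.0566, 0.1063]
tool_rot: [3.141, -0.002, -0.07]
contact_force: [-0.1, 1.6, 6.0]
opening: 0.0135
grip_force: 10.0
```

```bash
python3 -m jog '[[[-1,0,-0.002,0,0.014],[-1,0,-0.004,0,0.028]]]' && python3 -m jog '[[[-1,0,-0.001,0,0.007],[-1,0,-0.002,0,0.014]]]' && python3 -m jog '[[[-1,0,-0.001,0,0.0],[-1,0,-0.0015,0,0.0]]]'
```

```text
time: 3.73
tool_pos: [0.4729, -0.0533, 0.1064]
tool_rot: [3.141, -0.002, -0.098]
contact_force: [-0.5, -2.4, 6.0]
opening: 0.0136
grip_force: 10.0
time: 3.9
tool_pos: [0.4731, -0.0514, 0.1063]
tool_rot: [3.141, -0.002, -0.112]
contact_force: [-0.8, -2.7, 5.4]
opening: 0.0138
grip_force: 10.0
time: 4.07
tool_pos: [0.4732, -0.0508, 0.1064]
tool_rot: [3.139, -0.002, -0.111]
contact_force: [-1.6, -10.1, 5.5]
opening: 0.0137
grip_force: 10.0
```

```bash
python3 -m jog '[[[-1,0,-0.0007,0,0],[-1,0,-0.0013,0,0],[-1,0,-0.0013,0,0]]]'
```

```text
time: 4.32
tool_pos: [0.4732, -0.0508, 0.1064]
tool_rot: [3.137, -0.001, -0.111]
contact_force: [-2.4, -13.5, 4.9]
opening: 0.0139
grip_force: 10.0
```

```bash
python3 -m jog '[[[0,0,0.0015,0,0],[0,0,0.0015,0,0],[0,0,0.0015,0,0],[0,0,0.0015,0,0],[0,0,0.0015,0,0]]]' && python3 -m jog '[[[0.1,0,0,-0.035,0],[0.1,0,0,-0.07,0],[0.1,0.02,0,-0.1,-0.12],[0.1,0.04,0,-0.1,-0.24],[0.1,0.054,0,-0.1,-0.36]]]' && python3 -m jog '[[[0.1,0,0,0,-0.12],[0.1,0,0,0,-0.24],[0.1,0,0,0,-0.36],[0.1,0,0,0,-0.48],[0.1,0,0,0,-0.6]]]' && python3 -m jog '[[[0.1,0,0,0,-0.12],[0.1,0,0,0,-0.24],[0.1,0,0,0,-0.36],[0.1,0,0,0,-0.48],[0.1,0,0,0,-0.6]]]' && python3 -m jog '[[[0.1,0,0,0,-0.12],[0.1,0,0,0,-0.24],[0.1,0,0,0,-0.36],[0.1,0,0,0,-0.48],[0.1,0,0,0,-0.6]]]' && python3 -m jog '[[[0.1,0,0,0,-0.12],[0.1,0,0,0,-0.24],[0.1,0,0,0,-0.36],[0.1,0,0,0,-0.48],[0.1,0,0,0,-0.6]]]' && python3 -m jog '[[[0.1,0,0,0,-0.12],[0.1,0,0,0,-0.24],[0.1,0,0,0,-0.38],[0.1,0,0,0,-0.38],[0.1,0,0,0,-0.38]]]'
python3 - <<'E'
from h import *
s,im=snap('wrist','w2.png'); robot.read_camera
print(s['qpos'],s['torque'],s['contact_force'])
hsv=cv2.cvtColor(im,cv2.COLOR_RGB2HSV)
red=(((hsv[...,0]<6)|(hsv[...,0]>172))&(hsv[...,1]>150)&(hsv[...,2]>70)).astype(np.uint8)
n,l,st,ce=cv2.connectedComponentsWithStats(red)
for i in range(1,n):
    if st[i,4]>8: print(st[i],ce[i],onz('wrist',*ce[i],.128,s))
E
```

```text
time: 4.73
tool_pos: [0.4726, -0.0492, 0.1055]
tool_rot: [-3.141, 0.0, -0.112]
contact_force: [-0.5, -0.2, -0.9]
opening: 0.0422
grip_force: 0.0
time: 5.15
tool_pos: [0.5288, -0.0557, 0.2082]
tool_rot: [3.139, -0.005, 0.254]
contact_force: [-0.5, 0.9, -1.0]
opening: 0.0505
grip_force: 0.0
time: 5.57
tool_pos: [0.5263, -0.0552, 0.2054]
tool_rot: [-3.141, 0.0, 0.854]
contact_force: [0.0, -1.0, -1.4]
opening: 0.0504
grip_force: 0.0
time: 5.98
tool_pos: [0.5262, -0.0552, 0.2055]
tool_rot: [-3.141, -0.0, 1.454]
contact_force: [0.4, 0.3, 0.0]
opening: 0.0507
grip_force: 0.0
time: 6.4
tool_pos: [0.5262, -0.0552, 0.2055]
tool_rot: [-3.141, -0.0, 2.054]
contact_force: [0.0, -0.4, -0.0]
opening: 0.0504
grip_force: 0.0
time: 6.82
tool_pos: [0.5262, -0.0552, 0.2055]
tool_rot: [-3.142, -0.001, 2.654]
contact_force: [0.1, 1.1, -0.0]
opening: 0.0504
grip_force: 0.0
time: 7.23
tool_pos: [0.5263, -0.0553, 0.2056]
tool_rot: [3.142, -0.0, 3.026]
contact_force: [1.0, 1.0, 1.1]
opening: 0.0508
grip_force: 0.0
[-2.49632622e-01  3.74992680e-01  1.55888174e+00  4.69061006e-05
  1.20805626e+00 -1.70444281e+00] [ 0.08482916 -0.16214524 -0.01238133] [0.96852085 0.95613916 1.10206257]
[309 130  17  20 269] [316.99628253 139.96282528] [ 0.47085132 -0.05127947  0.128     ]
[319 197   4   4  14] [320.28571429 198.5       ] [ 0.51750356 -0.05415011  0.128     ]
```

View pics/w2.png

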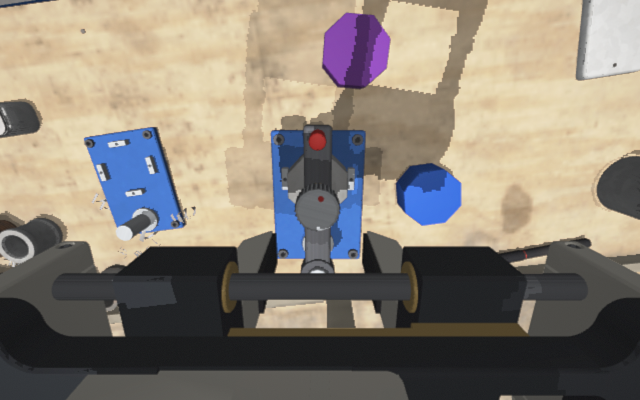

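The wrist view shows the arm shut along the plate, with the pin at (317,140) and the knob centre at about (317.5,211), roughly 2 mm off the finger midline. I correct for that, descend and grip.

```bash
python3 -m jog '[[[0.1,-0.0014,-0.0018,0.03,0],[0.1,-0.0014,-0.0018,0.06,0],[0.1,-0.0014,-0.0018,0.085,0],[0.1,-0.0014,-0.0018,0.0965,0],[0.1,-0.0014,-0.0018,0.0965,0]]]' && python3 -m jog '[[[-1,0,0,0,0],[-1,0,0,0,0],[-1,0,0,0,0],[-1,0,0,0,0],[-1,0,0,0,0]]]' 45 && python3 -m jog '[[[-1,0,0,0,0],[-1,0,0,0,0]]]'
cat > o.py <<'E'
from h import *
s=robot.observe();print('TORQUE',s['torque'].round(3),'F',s['contact_force'].round(1),'q6',s['qpos'][5].round(3),'eff6',s['joint_efforts'][5].round(3),'yaw',round(s['tool_rot'][2],3),s['tool_pos'].round(4))
E
python3 o.py
```

```text
time: 7.7
tool_pos: [0.5257, -0.057, 0.1063]
tool_rot: [3.141, -0.006, 3.025]
contact_force: [-0.0, 0.4, 0.1]
opening: 0.0503
grip_force: 0.0
time: 8.12
tool_pos: [0.5284, -0.0576, 0.1105]
tool_rot: [-3.141, 0.003, 3.027]
contact_force: [0.8, 0.9, 4.2]
opening: 0.0345
grip_force: 45.0
time: 8.28
tool_pos: [0.5285, -0.0576, 0.1105]
tool_rot: [-3.141, 0.003, 3.028]
contact_force: [0.3, 1.7, 6.5]
opening: 0.0347
grip_force: 45.0
TORQUE [ 0.271 -0.207 -0.048] F [0.3 1.7 6.5] q6 -1.71 eff6 -0.061 yaw 3.028 [ 0.5285 -0.0576  0.1105]
```

```bash
python3 -m jog '[[[-1,0,0,0,0.05],[-1,0,0,0,0.1]]]' >/dev/null; python3 o.py; python3 -m jog '[[[-1,0,0,0,0.05]]]' >/dev/null; python3 o.py;python3 -m jog '[[[-1,0,0,0,0.05]]]' >/dev/null; python3 o.py;python3 -m jog '[[[-1,0,0,0,0.05]]]' >/dev/null; python3 o.py;python3 -m jog '[[[-1,0,0,0,0.05]]]' >/dev/null; python3 o.py;python3 -m jog '[[[-1,0,0,0,0.05]]]' >/dev/null; python3 o.py;python3 -m jog '[[[-1,0,0,0,0.05]]]' >/dev/null; python3 o.py
```

```text
TORQUE [ 0.145 -0.139  0.186] F [ 0.6 -0.4  6.3] q6 -1.608 eff6 -0.701 yaw 2.926 [ 0.5284 -0.0577  0.1105]
TORQUE [-0.007 -0.1    0.191] F [0.4 0.1 6.6] q6 -1.558 eff6 -0.604 yaw 2.876 [ 0.5284 -0.0578  0.1105]
TORQUE [ 0.012 -0.175  0.213] F [-0.4 -0.5  6.6] q6 -1.508 eff6 -0.596 yaw 2.826 [ 0.5284 -0.0579  0.1105]
TORQUE [-0.106 -0.077  0.194] F [-0.6 -1.5  5.5] q6 -1.458 eff6 -0.594 yaw 2.776 [ 0.5284 -0.058   0.1105]
TORQUE [-0.177 -0.062  0.202] F [-0.7 -1.8  6.8] q6 -1.408 eff6 -0.594 yaw 2.726 [ 0.5283 -0.058   0.1105]
TORQUE [-0.21  -0.049  0.218] F [-0.4 -2.   6.8] q6 -1.358 eff6 -0.593 yaw 2.676 [ 0.5283 -0.0581  0.1105]
TORQUE [-0.217 -0.013  0.215] F [-0.3 -2.2  6.5] q6 -1.308 eff6 -0.592 yaw 2.626 [ 0.5282 -0.0582  0.1105]
```

The wrist moment reads about 0.20 N m while turning, as expected for free running. Joint-6 effort is quieter at −0.593, so I'll use it to detect seating.

```bash
python3 -m jog '[[[-1,0,0,0,0.05],[-1,0,0,0,0.1]]]' >/dev/null; python3 o.py; python3 -m jog '[[[-1,0,0,0,0.05],[-1,0,0,0,0.1]]]' >/dev/null; python3 o.py;python3 -m jog '[[[-1,0,0,0,0.05],[-1,0,0,0,0.1]]]' >/dev/null; python3 o.py
```

```text
TORQUE [-0.398  0.029  0.211] F [-1.4 -1.4  7.2] q6 -1.208 eff6 -0.591 yaw 2.526 [ 0.5282 -0.0583  0.1105]
TORQUE [-0.455  0.128  0.17 ] F [-1.9 -2.9  6.6] q6 -1.108 eff6 -0.59 yaw 2.426 [ 0.5281 -0.0584  0.1105]
TORQUE [-0.593  0.252  0.24 ] F [-2.1 -4.3  7.4] q6 -1.008 eff6 -0.589 yaw 2.326 [ 0.528  -0.0585  0.1104]
```

```bash
python3 -m jog '[[[-1,0,0,0,0.05],[-1,0,0,0,0.1]]]' >/dev/null; python3 o.py; python3 -m jog '[[[-1,0,0,0,0.05]]]' >/dev/null; python3 o.py;python3 -m jog '[[[-1,0,0,0,0.05]]]' >/dev/null; python3 o.py
```

```text
TORQUE [-0.708  0.31   0.226] F [-2.6 -4.1  7.5] q6 -0.908 eff6 -0.588 yaw 2.226 [ 0.5278 -0.0586  0.1104]
TORQUE [-0.664  0.326  0.166] F [-2.6 -4.5  7.9] q6 -0.858 eff6 -0.587 yaw 2.176 [ 0.5278 -0.0587  0.1104]
TORQUE [-0.674  0.431  0.198] F [-1.8 -3.5  7.7] q6 -0.808 eff6 -0.587 yaw 2.126 [ 0.5277 -0.0587  0.1104]
```

```bash
python3 -m jog '[[[-1,0,0,0,0.05],[-1,0,0,0,0.1]]]' >/dev/null; python3 o.py; python3 -m jog '[[[-1,0,0,0,0.05],[-1,0,0,0,0.1]]]' >/dev/null; python3 o.py;python3 -m jog '[[[-1,0,0,0,0.05],[-1,0,0,0,0.1]]]' >/dev/null; python3 o.py
```

```text
TORQUE [-0.777  0.484  0.198] F [-4.1 -4.9  8.9] q6 -0.708 eff6 -0.586 yaw 2.026 [ 0.5275 -0.0588  0.1104]
TORQUE [-0.824  0.614  0.251] F [-3.9 -5.9  9.6] q6 -0.608 eff6 -0.585 yaw 1.926 [ 0.5274 -0.0589  0.1105]
TORQUE [-0.87   0.747  0.191] F [-5.2 -5.2  9.5] q6 -0.508 eff6 -0.585 yaw 1.826 [ 0.5273 -0.0589  0.1104]
```

```bash
python3 -m jog '[[[-1,0,0,0,0.05],[-1,0,0,0,0.1]]]' >/dev/null; python3 o.py; python3 -m jog '[[[-1,0,0,0,0.05],[-1,0,0,0,0.1]]]' >/dev/null; python3 o.py
```

```text
TORQUE [-0.973  0.793  0.169] F [-5.7 -5.7 10.6] q6 -0.408 eff6 -0.585 yaw 1.726 [ 0.5271 -0.0589  0.1104]
TORQUE [-0.895  0.976  0.23 ] F [-4.9 -5.3 11. ] q6 -0.308 eff6 -0.584 yaw 1.626 [ 0.5269 -0.059   0.1104]
```

```bash
python3 -m jog '[[[-1,0,0,0,0.05],[-1,0,0,0,0.1]]]' >/dev/null; python3 o.py; python3 -m jog '[[[-1,0,0,0,0.05],[-1,0,0,0,0.1]]]' >/dev/null; python3 o.py;python3 -m jog '[[[-1,0,0,0,0.05],[-1,0,0,0,0.1]]]' >/dev/null; python3 o.py
```

```text
TORQUE [-0.912  0.968  0.229] F [-6.7 -5.9 10.2] q6 -0.208 eff6 -0.584 yaw 1.526 [ 0.5268 -0.059   0.1104]
TORQUE [-0.839  1.06   0.19 ] F [-7.1 -5.6 11.5] q6 -0.108 eff6 -0.584 yaw 1.426 [ 0.5266 -0.0589  0.1104]
TORQUE [-0.89   1.236  0.178] F [-8.3 -5.4 11.6] q6 -0.008 eff6 -0.585 yaw 1.326 [ 0.5264 -0.0589  0.1104]
```

```bash
python3 -m jog '[[[-1,0,0,0,0.05],[-1,0,0,0,0.1]]]' >/dev/null; python3 o.py; python3 -m jog '[[[-1,0,0,0,0.05],[-1,0,0,0,0.1]]]' >/dev/null; python3 o.py
```

```text
TORQUE [-0.869  1.351  0.212] F [-8.1 -6.3 12.2] q6 0.092 eff6 -0.585 yaw 1.226 [ 0.5263 -0.0589  0.1104]
TORQUE [-0.849  1.405  0.212] F [-9.  -5.6 12.3] q6 0.192 eff6 -0.585 yaw 1.126 [ 0.5261 -0.0588  0.1104]
```

```bash
python3 -m jog '[[[-1,0,0,0,0.05],[-1,0,0,0,0.1]]]' >/dev/null; python3 o.py; python3 -m jog '[[[-1,0,0,0,0.05],[-1,0,0,0,0.1]]]' >/dev/null; python3 o.py;python3 -m jog '[[[-1,0,0,0,0.05],[-1,0,0,0,0.1]]]' >/dev/null; python3 o.py
```

```text
TORQUE [-0.822  1.506  0.229] F [-9.2 -4.8 12.4] q6 0.292 eff6 -0.586 yaw 1.026 [ 0.5259 -0.0587  0.1104]
TORQUE [-0.816  1.545  0.246] F [-9.3 -4.7 13.9] q6 0.392 eff6 -0.587 yaw 0.926 [ 0.5258 -0.0586  0.1104]
TORQUE [-0.69   1.629  0.247] F [-10.   -4.8  13.2] q6 0.492 eff6 -0.587 yaw 0.826 [ 0.5257 -0.0585  0.1104]
```

```bash
python3 -m jog '[[[-1,0,0,0,0.05],[-1,0,0,0,0.1]]]' >/dev/null; python3 o.py; python3 -m jog '[[[-1,0,0,0,0.05],[-1,0,0,0,0.1]]]' >/dev/null; python3 o.py
```

```text
TORQUE [-0.582  1.665  0.236] F [-12.2  -3.6  14. ] q6 0.592 eff6 -0.588 yaw 0.726 [ 0.5256 -0.0584  0.1104]
TORQUE [-0.479  1.72   0.235] F [-11.1  -3.1  14.4] q6 0.692 eff6 -0.589 yaw 0.626 [ 0.5255 -0.0583  0.1104]
```

```bash
python3 -m jog '[[[-1,0,0,0,0.05],[-1,0,0,0,0.1]]]' >/dev/null; python3 o.py; python3 -m jog '[[[-1,0,0,0,0.05],[-1,0,0,0,0.1]]]' >/dev/null; python3 o.py;python3 -m jog '[[[-1,0,0,0,0.05],[-1,0,0,0,0.1]]]' >/dev/null; python3 o.py
```

```text
TORQUE [-0.432  1.784  0.254] F [-11.3  -2.1  15.5] q6 0.792 eff6 -0.59 yaw 0.526 [ 0.5254 -0.0582  0.1104]
TORQUE [-0.326  1.801  0.178] F [-12.2  -1.4  15.6] q6 0.892 eff6 -0.591 yaw 0.426 [ 0.5253 -0.058   0.1104]
TORQUE [-0.194  1.91   0.218] F [-11.9  -1.6  16.5] q6 0.992 eff6 -0.591 yaw 0.326 [ 0.5252 -0.0579  0.1104]
```

```bash
python3 -m jog '[[[-1,0,0,0,0.05],[-1,0,0,0,0.1]]]' >/dev/null; python3 o.py; python3 -m jog '[[[-1,0,0,0,0.05]]]' >/dev/null; python3 o.py
```

```text
TORQUE [-0.1    1.882  0.203] F [-11.4  -0.8  16.4] q6 1.092 eff6 -0.592 yaw 0.226 [ 0.5252 -0.0577  0.1104]
TORQUE [-0.035  1.872  0.171] F [-12.1  -0.5  14.8] q6 1.142 eff6 -0.593 yaw 0.176 [ 0.5252 -0.0576  0.1104]
```

```bash
python3 -m jog '[[[-1,-0.001,0,0,0.05],[-1,-0.002,0,0,0.1]]]' >/dev/null; python3 o.py; python3 -m jog '[[[-1,0,0,0,0.05]]]' >/dev/null; python3 o.py;python3 -m jog '[[[-1,0,0,0,0.05]]]' >/dev/null; python3 o.py;python3 -m jog '[[[-1,0,0,0,0.05]]]' >/dev/null; python3 o.py
```

```text
TORQUE [0.676 0.316 0.232] F [-1.5  3.2  7.4] q6 1.241 eff6 -0.575 yaw 0.076 [ 0.5249 -0.0576  0.1105]
TORQUE [0.502 0.766 0.185] F [-5.3  4.  11.1] q6 1.291 eff6 -0.598 yaw 0.026 [ 0.525  -0.0574  0.1104]
TORQUE [0.619 0.746 0.172] F [-3.7  2.7 10.4] q6 1.341 eff6 -0.58 yaw -0.024 [ 0.525  -0.0574  0.1104]
TORQUE [0.695 0.835 0.248] F [-5.1  3.1 11.2] q6 1.391 eff6 -0.57 yaw -0.074 [ 0.525  -0.0573  0.1105]
```

```bash
python3 -m jog '[[[-1,-0.0005,-0.001,0,0.05]]]' >/dev/null; python3 o.py; python3 -m jog '[[[-1,0,0,0,0.05]]]' >/dev/null; python3 o.py;python3 -m jog '[[[-1,0,0,0,0.05]]]' >/dev/null; python3 o.py;python3 -m jog '[[[-1,0,0,0,0.05]]]' >/dev/null; python3 o.py
```

```text
TORQUE [-0.364  0.469  0.234] F [-2.8 -3.7  7.2] q6 1.442 eff6 -0.625 yaw -0.124 [ 0.525  -0.057   0.1105]
TORQUE [0.135 0.546 0.236] F [-3.9  0.3  8.9] q6 1.493 eff6 -0.542 yaw -0.174 [ 0.525  -0.057   0.1105]
TORQUE [0.224 0.546 0.262] F [-3.3  0.2 10.2] q6 1.542 eff6 -0.549 yaw -0.224 [ 0.525  -0.057   0.1105]
TORQUE [0.235 0.548 0.227] F [-4.1  0.9 10. ] q6 1.592 eff6 -0.543 yaw -0.274 [ 0.525  -0.0569  0.1105]
```

```bash
python3 -m jog '[[[-1,0,0,0,0.05]]]' >/dev/null; python3 o.py; python3 -m jog '[[[-1,0,0,0,0.05]]]' >/dev/null; python3 o.py;python3 -m jog '[[[-1,0,0,0,0.05]]]' >/dev/null; python3 o.py;python3 -m jog '[[[-1,0,0,0,0.05]]]' >/dev/null; python3 o.py
```

```text
TORQUE [0.333 0.545 0.217] F [-3.1  1.7  9.6] q6 1.642 eff6 -0.535 yaw -0.324 [ 0.5251 -0.0568  0.1105]
TORQUE [0.371 0.439 0.28 ] F [-3.   2.3  8.9] q6 1.692 eff6 -0.526 yaw -0.374 [ 0.5251 -0.0567  0.1105]
TORQUE [0.459 0.528 0.232] F [-2.4  1.8  8.9] q6 1.742 eff6 -0.518 yaw -0.424 [ 0.5251 -0.0567  0.1105]
TORQUE [0.482 0.476 0.242] F [-2.8  2.8  8.9] q6 1.792 eff6 -0.509 yaw -0.474 [ 0.5252 -0.0566  0.1105]
```

```bash
python3 -m jog '[[[-1,0,0,0,0.012]]]' >/dev/null; python3 o.py; python3 -m jog '[[[-1,0,0,0,0.012]]]' >/dev/null; python3 o.py;python3 -m jog '[[[-1,0,0,0,0.012]]]' >/dev/null; python3 o.py;python3 -m jog '[[[-1,0,0,0,0.012]]]' >/dev/null; python3 o.py; python3 -m jog '[[[-1,0,0,0,0.012]]]' >/dev/null; python3 o.py; python3 -m jog '[[[-1,0,0,0,0.012]]]' >/dev/null; python3 o.py;python3 -m jog '[[[-1,0,0,0,0.012]]]' >/dev/null; python3 o.py;python3 -m jog '[[[-1,0,0,0,0.012]]]' >/dev/null; python3 o.py
```

```text
TORQUE [0.455 0.458 0.296] F [-3.   2.1  9.3] q6 1.804 eff6 0.598 yaw -0.486 [ 0.5252 -0.0566  0.1105]
TORQUE [0.436 0.493 0.283] F [-2.9  2.5 10.1] q6 1.815 eff6 0.179 yaw -0.496 [ 0.5252 -0.0566  0.1105]
TORQUE [0.529 0.463 0.284] F [-2.5  2.4  9.1] q6 1.826 eff6 0.105 yaw -0.508 [ 0.5252 -0.0565  0.1105]
TORQUE [0.538 0.488 0.37 ] F [-2.1  1.8 10.1] q6 1.838 eff6 0.101 yaw -0.52 [ 0.5252 -0.0565  0.1105]
TORQUE [0.552 0.445 0.294] F [-2.2  2.6 10.3] q6 1.85 eff6 0.103 yaw -0.532 [ 0.5252 -0.0565  0.1105]
TORQUE [0.517 0.456 0.263] F [-2.8  3.   9.4] q6 1.862 eff6 0.105 yaw -0.544 [ 0.5252 -0.0565  0.1105]
TORQUE [0.513 0.428 0.297] F [-2.   3.2  7.8] q6 1.874 eff6 0.107 yaw -0.556 [ 0.5252 -0.0565  0.1105]
TORQUE [0.5   0.488 0.283] F [-2.5  3.   9.6] q6 1.886 eff6 0.109 yaw -0.568 [ 0.5253 -0.0564  0.1105]
```

Both the mean torque (0.20 → about 0.29 N m) and the joint-6 effort slope (about 0.17 N m/rad) show the screw seated near q6 ≈ 1.47. It is now about 0.4 rad past that, with roughly 0.085 N m of excess, which is inside the window. Now I let go.

```bash
python3 -m jog '[[[0.1,0,0,0,0],[0.1,0,0,0,0],[0.1,0,0,0,0],[0.1,0,0,0,0],[0.1,0,0,0,0]]]' && python3 -m jog '[[[0.1,0,0,-0.03,0],[0.1,0,0,-0.06,0],[0.1,0,0,-0.1,0],[0.1,0,0,-0.12,0],[0.1,0,0,-0.12,0]]]'
python3 - <<'E'
from h import *
s,im=snap('wrist','w3.png')
hsv=cv2.cvtColor(im,cv2.COLOR_RGB2HSV)
red=(((hsv[...,0]<6)|(hsv[...,0]>172))&(hsv[...,1]>150)&(hsv[...,2]>70)).astype(np.uint8)
n,l,st,ce=cv2.connectedComponentsWithStats(red)
for i in range(1,n):
    if st[i,4]>5: print(st[i],ce[i],onz('wrist',*ce[i],.125,s))
E
```

```text
time: 15.2
tool_pos: [0.525, -0.0569, 0.109]
tool_rot: [3.141, 0.0, -0.568]
contact_force: [-1.0, -0.7, 0.4]
opening: 0.0501
grip_force: 0.0
time: 15.62
tool_pos: [0.5275, -0.0574, 0.2343]
tool_rot: [-3.139, -0.009, -0.568]
contact_force: [0.4, -0.3, 0.7]
opening: 0.0503
grip_force: 0.0
[322 189   4   3  10] [323.2 190. ] [ 0.53260109 -0.06525891  0.125     ]
[337 229  15  26 293] [343.40273038 241.778157  ] [ 0.47858573 -0.05406214  0.125     ]
```

View pics/w3.png

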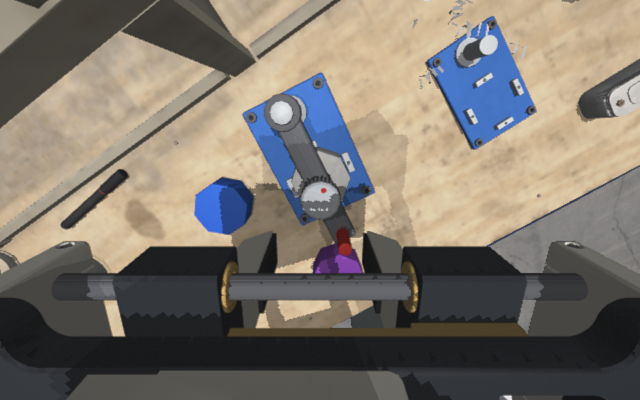

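```bash
python3 -m jog '[[[0.1,-0.03,0.03,-0.03,0],[0.1,-0.06,0.06,-0.05,0],[0.1,-0.08,0.09,-0.05,0],[0.1,-0.08,0.12,-0.05,0],[0.1,-0.08,0.15,-0.05,0]]]' && python3 -m jog '[[[0.1,-0.03,0.03,0,0],[0.1,-0.05,0.06,0,0],[0.1,-0.05,0.09,0,0],[0.1,-0.05,0.09,0,0],[0.1,-0.05,0.09,0,0]]]'
python3 - <<'E'
from h import *
s,im=snap('top','top1.png')
im=im[:,:,::-1]
cv2.imwrite('pics/crop1.png',cv2.resize(im[145:245,275:425],None,fx=5,fy=5,interpolation=cv2.INTER_CUBIC))
hsv=cv2.cvtColor(np.ascontiguousarray(im),cv2.COLOR_BGR2HSV)
red=(((hsv[...,0]<6)|(hsv[...,0]>172))&(hsv[...,1]>150)&(hsv[...,2]>90)).astype(np.uint8)
n,l,st,ce=cv2.connectedComponentsWithStats(red)
for i in range(1,n):
    if st[i,4]>4 and 300<ce[i][0]<430: print(st[i],ce[i],onz('top',*ce[i],.128))
E
```

```text
time: 16.08
tool_pos: [0.3744, -0.1401, 0.2785]
tool_rot: [3.141, 0.002, -0.567]
contact_force: [0.1, -0.5, -0.2]
opening: 0.0506
grip_force: 0.0
time: 16.5
tool_pos: [0.2853, -0.1897, 0.2782]
tool_rot: [-3.141, 0.002, -0.572]
contact_force: [-0.3, 0.2, -0.1]
opening: 0.0504
grip_force: 0.0
[329 202   4   4  14] [330.5        203.71428571] [ 0.47291004 -0.05008816  0.128     ]
```

View pics/crop1.png

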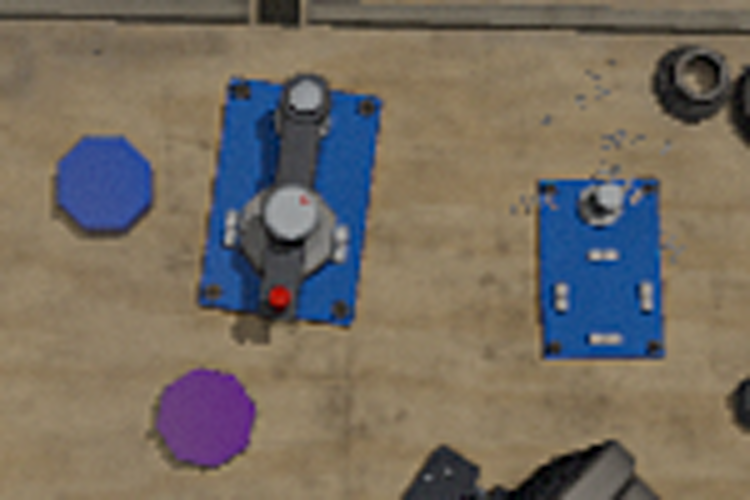

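The top crop shows the arm shut along the plate. The pin is at (280,296), i.e. (0.473, −0.050), which matches the stop position. The box is still in its nest under the knob at (291,212), and the other things in the crop have not moved.

```bash
python3 -c "from cell import robot;print(robot.hand_in())"
```

```text
the job is handed in; nothing more can be done
None
```

I swung the arm shut to its stop, turned the thumbscrew until it seated, snugged it about 0.4 rad further (estimated from the torque readings), let go, and handed the job in at about 16.5 s; no verdict came back.

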